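Earth-continuity check of a toaster oven with a sprung test probe

ROBOT

A 6-joint arm with a two-finger parallel gripper is mounted at the origin on the work surface. World frame = base frame: x ahead of the robot, y to its left, z up, the work surface at z = 0. Lengths are in m, angles in rad, forces in N, time in s.
With the tool pointing down it reaches from about 0.375 to 0.9 m from the base axis. Payload 3.1 kg.
Tool frame: the origin (TCP) lies at the very end of the fingers, on their centre line; the grasp point (between the pads) lies 19 mm behind it (bot.pinch_z is the distance from the TCP to the grasp point, in m); z points along the fingers, y is the line along which they close (so a half turn about z gives the same grasp; the last joint's range is limited). The gripper opens to 85 mm and grips with 20 to 120 N. Pads are 22 mm wide; open, the fingers measure 114 mm over their backs; the gripper's body (76 mm by 85 mm) begins 54 mm behind the grasp point. The pads swing forward as they close: fully open they stand 13 mm farther back than shut.
Start: joints at [0.997, 0.527, 1.433, -0, 1.181, -0.178], TCP at [0.241, 0.577, 0.231] pointing down, gripper open.
Joint ranges: [-3.08, 3.08], [-0.75, 2.2], [0.22, 2.44], [-1.43, 4.57], [0, 2.65], [-2.85, 2.85]. Speed limits (rad/s): [2.79, 2.79, 3.14, 3.14, 3.14, 3.14].

INTERFACE

Orientations are given as a unit quaternion [w, x, y, z].
In Python, from workcell import sensors, eyes, bot, trace, mark_of gives the robot as it stands.
- The arm moves only by the tool arm_command, never from a script. Its argument "increments" is a list of rows, each a list of 7 numbers: the shift along the tool's x, y, z in cm, then the turn, a rotation vector about the tool's x, y, z in degrees, then the opening in per cent of the stroke, from 0 (shut) to 100 (fully open). In form: [[dx, dy, dz, ax, ay, az, jaw], ...]. A call has exactly 10 rows; each row is the pose to reach, as a shift and turn from the pose commanded when the call began, along the tool's axes at that moment; what a row does not reach only later rows make up. A row lasts 1/12 s, in which the tool goes at most 41.7 mm and 7.16 degrees, less where a joint would pass 70% of its speed; a pose out of reach is approached as far as the arm can. A call with a gripper value outside its range is refused whole. The fingers move at their own pace and stop on an object; "grip_force" is the grip in N (left out, the last holds). Time passes only in rows, so rows that repeat a pose let the fingers close, or fill a call up. It gives the time, the measured TCP pose, the force, the opening and the grip force at its end, in the units of the state.
- sensors.get_state(): the state, without advancing time (a new reading comes with each control period).
- eyes.read_camera(name): name is "scene" or "top"; returns a dict with "image" (384x512x3 uint8, red, green, blue), "intrinsics" (3x3 intrinsics, pixels), "k1" (the pictures are not rectified: a ray, as slopes to the right and down, at radius r is drawn at 1 + k1 r^2 times it, then the intrinsics apply), "T" (4x4, takes a point from camera to world coordinates). Camera axes: x right, y down, z forward; pixel columns grow to the right and rows downward; lengths in m; the calibration is good to about 2 mm. A picture is of the moment at which its call begins. There is no depth.
- bot.job_done(): hands the job in; it is judged then, once.
Trained networks look in the newest picture that a camera, given by its name, has taken for a name from the list of things; names that differ only in an ending like _2 or _b are one class to them, and where a whole thing is asked for, a point or a joint stands for the part that bears it (a point fixed in the world has none). Each returns a list of dicts, best first, with "confidence" (0 to 1); they miss things now and then, are a little off and sometimes report something else, mostly with a low value. They report only what shows in the picture. A call takes as long as a camera call.
- trace(camera, query): "mask" (384x512 bool, what is visible of it) and "bbox" ([left, top, width, height] in pixels, round what is visible of it).
- mark_of(camera, query): "point" ([column, row] in pixels: a listed point, or the origin of a listed thing).
The state is a dict: "time_s": time; "joint_positions": joint angles; "joint_vel": joint speeds; "joint_torque": joint torques, N m; "ee_pos": TCP position; "tcp_rot": TCP orientation; "wrist_force": force on the tool from outside, world axes, zero at the start; "ft_torque": the same for the moment, N m; "finger_gap": finger opening in m; "gripper_force": force on a finger pad.
Only numpy, scipy, OpenCV 4.12 (cv2) and the standard library are available. Lean on these libraries where they do the work, as an engineer would, in place of code of your own. Each camera call takes 0.05 s, during which the arm holds its last target. There are 200 camera calls.

TASK

Take the red-handled test probe from its stand and touch its tip to the steel disc at the middle of the green stud on the tester, then of the yellow plate and then of the blue plate in front of the toaster oven, each time square to the surface and pressing gently until the sprung tip has clearly given a few millimetres, and pausing there half a second. Then set the probe back upright in its stand, fully down, and let go. Leave everything else where it stands.

Things in the scene. Friction and masses are not known exactly. Their poses are not given: they have to be found in the camera images.
- probe_grip (a point): Centre of the probe's red square handle, 26 x 26 x 60 mm tall. z: along the probe, away from the tip; x, y: square to the handle's flats. Below it a black collar (44 mm across, 6 thick; underside 36 mm below this point) rests on the stand, then a 12 mm shaft and a sprung brass tip ending 116 mm below this point. Loose, 0.15 kg, upright in the stand at the start
- probe_tip (a point): The very end of the probe's brass tip (a 10 mm ball), on the probe's axis, 116 mm from the handle's centre when not pressed; z along the probe towards the handle
- plunger (a joint): How far the sprung brass tip is pushed into the probe, in m: 0 free, 0.012 fully in. It starts to give at 1.5 N and is fully in at 4.5 N
- stand_mouth (a point): Stand of the probe: a square stainless caddy 70 x 70 mm and 100 mm tall, fixed, with a 26 mm round hole in the middle of its top, through which the probe's shaft and tip hang freely. The point is the hole's centre on the top face, z up
- point_green (a point): Reference stud on the fixed grey tester box (120 x 170 x 45 mm, with a dark screen): green round boss 54 mm across, 10 mm tall. The point is the centre of its bare steel disc (24 mm across), on the upper face, 55 mm above the counter; z up. The box reaches 60 mm either way along its x, 45 mm to its -y and 125 mm to its +y
- point_yellow (a point): Yellow plate, 58 x 58 mm, sloping on a fixed bracket in front of the oven. The point is the centre of its bare steel disc (24 mm across), on the surface, 46 mm above the counter. z: the plate's outward normal, 35 degrees from vertical, leaning away from the oven; y: level along the oven's front. The oven's front is 57 to 69 mm behind and its door handle juts out above, so probe and hand must lean back here
- point_blue (a point): Blue plate, 58 x 58 mm, sloping on a fixed bracket in front of the oven. The point is the centre of its bare steel disc (24 mm across), on the surface, 46 mm above the counter. z: the plate's outward normal, 35 degrees from vertical, leaning away from the oven; y: level along the oven's front. The oven's front is 57 to 69 mm behind and its door handle juts out above, so probe and hand must lean back here
- oven: Stainless toaster oven, fixed, 260 deep (x) x 380 wide (y) x 215 mm tall; the origin is at the centre of its underside, its front (door, two knobs) faces its -x. The door handle is a level bar whose outer edge stands 49 mm out of the front, 178 mm above the counter; the knobs stand out 18 mm
- spice_jar: Amber glass spice jar, 48 mm across, 90 mm tall; origin under its centre. Bystander, loose; leave it alone
- bowl: Terracotta-coloured bowl, 150 mm across, 55 mm tall; origin under its centre. Bystander, loose; leave it alone
- mug: Blue mug, 80 mm across, 90 mm tall; origin under its centre. Bystander, loose; leave it alone
- tub_low: Lower of two stacked white storage tubs with lids, 180 x 260 x 108 mm; origin under its centre. Bystander, loose; leave it alone
- tub_top: Upper of the stacked tubs, 180 x 260 x 108 mm, its top 216 mm above the counter; origin under its centre. Bystander, loose; leave it alone
- brush_holder: Steel pastry brush holder with two brushes, 90 mm across, 120 mm tall (230 with the brushes), fixed bystander; origin under its centre

How it is judged:
By the outcome, as a careful person would: the job done as asked, in the order asked, and still so for the second after the job is handed in, with the robot touching nothing.
It also fails if it takes over 64 s, if anything falls off the work surface, if the arm or the gripper's body presses on something with over 40 N, if the wrist force passes 120 N, or if a joint passes its speed limit or range.

## Working session

There is one attempt and no reset: what is moved stays moved. The work goes in short steps, Python scripts to look and compute and a tool call to move; the robot and the scene stay as the last step left them, time stands still between calls to the robot, and variables do not carry over. Pictures are saved under pics/ and viewed, at most 10 in all, crops included, and the job is handed in when it is done.

Besides the shell and the picture viewer there is one more tool, called after "Emit:" by a JSON object that holds its "op" and its "data", one argument or row to a line. arm_command: Moves the arm, as the interface text tells. Its arguments: {"type":"object","properties":{"increments":{"type":"array","items":{"type":"array","items":{"type":"number"}}},"grip_force":{"type":"number"}},"required":["increments"]}

```bash
mkdir -p pics; ls
cat > h.py <<'E'
import numpy as np, cv2
from scipy.spatial.transform import Rotation as R
from workcell import sensors, eyes, bot, trace, mark_of
def ray(c,uv):
    K=c["intrinsics"];d=np.array([(uv[0]-K[0,2])/K[0,0],(uv[1]-K[1,2])/K[1,1]]);s=d.copy()
    for _ in range(30): s=d/(1+c["k1"]*(s@s))
    T=np.array(c["T"]);v=T[:3,:3]@np.r_[s,1];return T[:3,3],v/np.linalg.norm(v)
def proj(c,p):
    T=np.array(c["T"]);q=T[:3,:3].T@(np.array(p)-T[:3,3]);s=q[:2]/q[2];s=s*(1+c["k1"]*(s@s));K=c["intrinsics"]
    return np.array([K[0,0]*s[0]+K[0,2],K[1,1]*s[1]+K[1,2]])
def tri(rs):
    A=0;b=0
    for o,d in rs:
        P=np.eye(3)-np.outer(d,d);A=A+P;b=b+P@o
    p=np.linalg.solve(A,b);return p,[np.linalg.norm((np.eye(3)-np.outer(d,d))@(p-o)) for o,d in rs]
def onz(r,z): o,d=r;return o+d*(z-o[2])/d[2]
E
python3 - <<'E'
from h import *
C={n:eyes.read_camera(n) for n in("scene","top")}
for n in C:
    cv2.imwrite(f"pics/{n}0.png",cv2.resize(C[n]["image"][:,:,::-1],(768,576),interpolation=cv2.INTER_CUBIC)); print(n,np.round(C[n]["T"],3).tolist(),C[n]["k1"])
for q in "probe_grip probe_tip stand_mouth point_green point_yellow point_blue oven spice_jar bowl mug tub_low tub_top brush_holder".split():
    rs=[]
    for n in C:
        m=mark_of(n,q)
        print(q,n,[(np.round(x["point"],1).tolist(),round(x["confidence"],2)) for x in m[:2]],end=" ")
        if m: rs.append(ray(C[n],m[0]["point"]))
    if len(rs)==2: p,e=tri(rs);print(np.round(p,4),np.round(e,4))
    elif rs: print("z=0:",np.round(onz(rs[0],0),3))
    else: print()
E
```

```text
pics
scene [[-0.992, -0.108, 0.058, 0.483], [-0.121, 0.792, -0.598, 0.733], [0.019, -0.6, -0.8, 1.205], [0.0, 0.0, 0.0, 1.0]] -0.11338429827184536
top [[0.02, -0.987, 0.158, 0.379], [-1.0, -0.017, 0.015, -0.124], [-0.012, -0.158, -0.987, 1.388], [0.0, 0.0, 0.0, 1.0]] -0.11603185259760333
probe_grip scene [([267.8, 317.5], 0.56)] probe_grip top [([126.0, 214.4], 0.57)] [0.4952 0.3136 0.1319] [0.0027 0.0027]
probe_tip scene [] probe_tip top [([237.9, 193.1], 0.34)] z=0: [ 0.594 -0.064  0.   ]
stand_mouth scene [([262.8, 324.1], 0.84)] stand_mouth top [([129.1, 213.7], 0.76)] [0.5042 0.3169 0.0899] [0.0051 0.0051]
point_green scene [([276.8, 140.5], 0.71)] point_green top [([323.3, 210.1], 0.63), ([129.4, 213.6], 0.43)] [ 0.5358 -0.3775  0.0437] [0.0056 0.0056]
point_yellow scene [([195.6, 352.7], 0.67)] point_yellow top [] z=0: [0.681 0.387 0.   ]
point_blue scene [([245.1, 239.5], 0.63)] point_blue top [([206.9, 193.6], 0.73)] [0.5885 0.0469 0.0486] [0.0059 0.0059]
oven scene [] oven top [] 
spice_jar scene [([304.4, 265.6], 0.82)] spice_jar top [([207.1, 193.9], 0.59), ([195.1, 239.7], 0.49)] [0.4959 0.0737 0.0403] [0.0902 0.0902]
bowl scene [([318.0, 235.0], 0.87)] bowl top [([223.7, 257.2], 0.61)] [ 0.3643 -0.0191  0.0152] [0.0099 0.0099]
mug scene [([236.6, 151.6], 0.67)] mug top [([316.5, 173.1], 0.66)] [ 0.6838 -0.365  -0.023 ] [0.0026 0.0026]
tub_low scene [([305.7, 112.7], 0.95)] tub_low top [([384.9, 228.1], 0.22)] [ 0.4588 -0.6288 -0.0353] [0.0142 0.0142]
tub_top scene [([307.1, 90.3], 0.77)] tub_top top [([385.4, 232.1], 0.56)] [ 0.4503 -0.5773  0.1199] [0.0014 0.0014]
brush_holder scene [([197.5, 352.3], 0.76)] brush_holder top [([121.6, 172.6], 0.75)] [0.6701 0.387  0.0052] [0.005 0.005]
```

View pics/scene0.png

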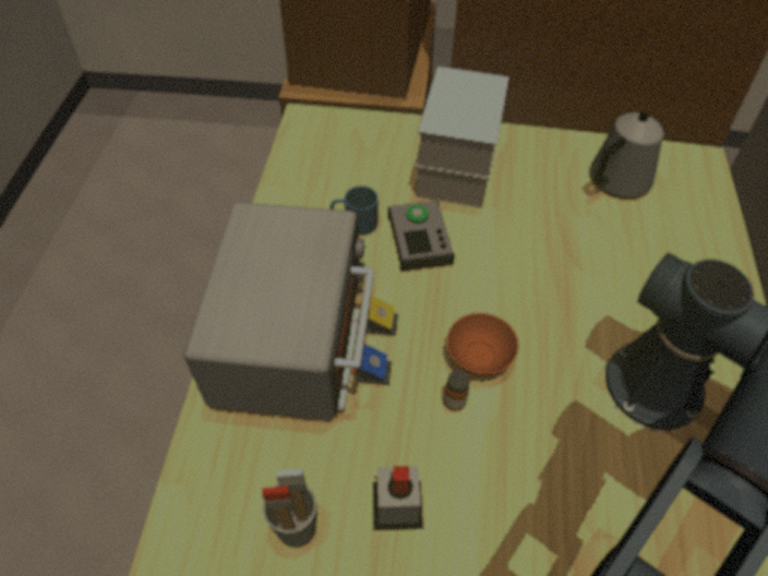

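View pics/top0.png

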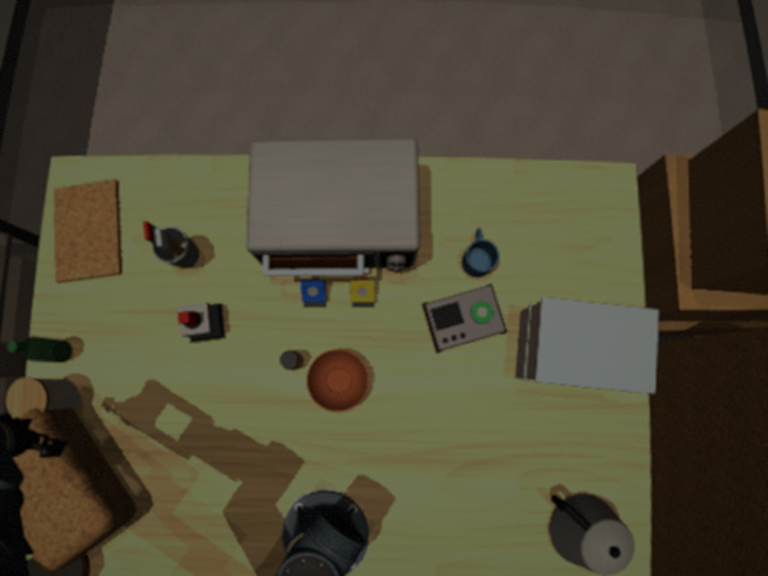

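The scene view shows the probe at about (267,320) px, yellow disc at (253,209), blue at (249,241) and green at (279,142). The top view shows blue at (209,194), yellow at (241,194), green at (321,209) and the probe at (126,213). The network's "yellow" and its second green candidate are wrong, so I'll refine with colour segmentation.

```bash
cat >> h.py <<'E'
def grab(n,k=4):
    c=eyes.read_camera(n);a=c["image"].astype(float)
    for _ in range(k-1): a+=eyes.read_camera(n)["image"]
    c["image"]=(a/k);return c
def blob(img,box,f):
    x,y,w,h=box;s=img[y:y+h,x:x+w];m=f(s[...,0],s[...,1],s[...,2]).astype(np.uint8)
    n,l,st,ce=cv2.connectedComponentsWithStats(m)
    i=1+np.argmax(st[1:,4]);return ce[i]+[x,y],st[i,4],(l==i)
E
python3 - <<'E'
from h import *
import pickle
C={n:grab(n) for n in("scene","top")}; pickle.dump(C,open("c0.pkl","wb"))
F=dict(green=lambda r,g,b:(g>1.4*r)&(g>1.2*b)&(g>60),yellow=lambda r,g,b:(r>2.2*b)&(g>1.7*b)&(r>90)&(g>.72*r),blue=lambda r,g,b:(b>1.4*r)&(b>70),red=lambda r,g,b:(r>2.2*g)&(r>60))
B=dict(scene=dict(green=(262,128,34,28),yellow=(238,190,30,36),blue=(232,222,32,36),red=(250,300,34,34)),top=dict(green=(305,194,34,30),yellow=(228,180,28,30),blue=(195,180,28,30),red=(112,200,34,30)))
for q in F:
    rs=[]
    for n in C:
        p,a,m=blob(C[n]["image"],B[n][q],F[q]); print(q,n,np.round(p,1),a,end=" ")
        cnt=max(cv2.findContours(m.astype(np.uint8),0,2)[0],key=cv2.contourArea);h=cv2.convexHull(cnt);M=cv2.moments(h);
        bx=B[n][q];ph=np.array([M["m10"]/M["m00"]+bx[0],M["m01"]/M["m00"]+bx[1]]);print("hull",np.round(ph,1),end=" ")
        rs.append(ray(C[n],ph))
    p,e=tri(rs);print(np.round(p,4),np.round(e,4), [np.round(onz(r,dict(green=.055,yellow=.046,blue=.046,red=.136)[q]),4) for r in rs])
def crop(n,x,y,w,h,s): return cv2.resize(np.clip(C[n]["image"][y:y+h,x:x+w,::-1]*1.6,0,255).astype(np.uint8),(w*s,h*s),interpolation=cv2.INTER_CUBIC)
a=crop("scene",225,180,50,72,8);b=crop("top",188,176,66,36,6)
out=np.zeros((600,800,3),np.uint8);out[:576,:400]=a;out[:216,400:796]=b
out[220:410,400:590]=crop("scene",245,300,38,38,5);out[220:410,600:790]=crop("top",115,195,38,38,5)
out[412:592,400:580]=crop("scene",262,124,36,36,5);out[412:592,600:780]=crop("top",303,190,36,36,5)
cv2.imwrite("pics/crops.png",out)
print(C["top"]["intrinsics"],sensors.get_state()["time_s"])
E
```

```text
green scene [277.8 142.2] 99 hull [277.9 142. ] green top [320.7 207.8] 132 hull [320.9 207.8] [ 0.5371 -0.367   0.049 ] [0.0005 0.0005] [array([ 0.5363, -0.3612,  0.055 ]), array([ 0.5369, -0.366 ,  0.055 ])]
yellow scene [253.8 208.3] 207 hull [254.  208.2] yellow top [241.5 193.3] 191 hull [241.2 193.5] [ 0.5851 -0.0774  0.0408] [0.0014 0.0014] [array([ 0.5832, -0.0735,  0.046 ]), array([ 0.5857, -0.0777,  0.046 ])]
blue scene [248.9 241.2] 216 hull [249.1 241.1] blue top [208.2 193.7] 179 hull [208.1 193.5] [0.5835 0.0441 0.039 ] [0.0008 0.0008] [array([0.582 , 0.0484, 0.046 ]), array([0.5832, 0.0432, 0.046 ])]
red scene [266.8 316.1] 86 hull [266.7 316.3] red top [122.2 211.2] 46 hull [122.1 211.3] [0.5005 0.3198 0.1555] [0. 0.] [array([0.5008, 0.3121, 0.136 ]), array([0.5025, 0.3268, 0.136 ])]
[[373.06642413   0.         248.30915954]
 [  0.         373.06642413 191.65888672]
 [  0.           0.           1.        ]] 1.8
```

View pics/crops.png

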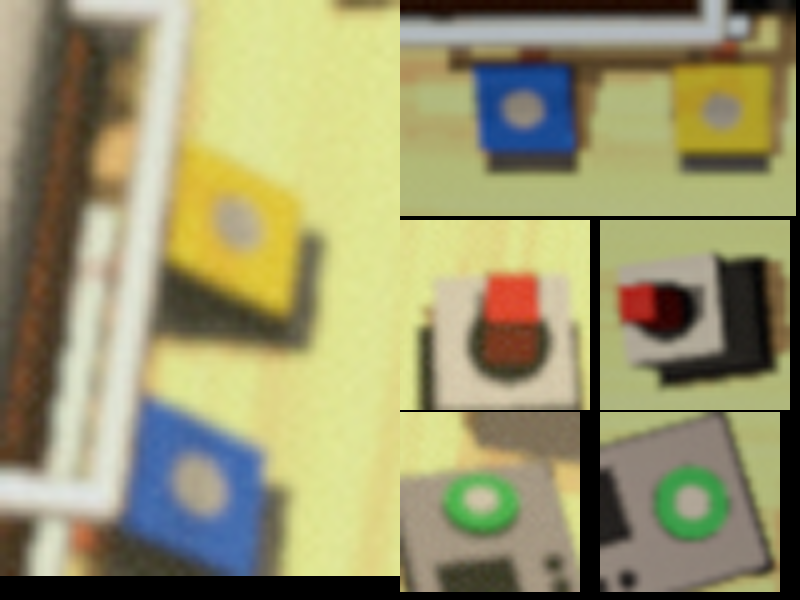

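The crops show the discs clearly, and the stand is turned roughly 7°, with the handle's red top visible. I'll measure the disc centres, the stand outline and the oven yaw.

Run:
```python
from h import *
import pickle
C=pickle.load(open("c0.pkl","rb"))
# disc: low-saturation weighted centroid near seed
S=dict(green=[(278,141.5),(321,208)],yellow=[(254.2,207.4),(241.2,193.8)],blue=[(249.5,240.1),(208,193.7)])
Z=dict(green=.055,yellow=.046,blue=.046)
for q in S:
    rs=[]
    for n,s in zip(C,S[q]):
        im=C[n]["image"];k=4.2
        yy,xx=np.mgrid[:384,:512]
        p=np.array(s,float)
        for _ in range(5):
            w=np.hypot(xx-p[0],yy-p[1])<k
            sat=(im.max(2)-im.min(2))/im.max(2)
            v=np.where(w,np.clip(np.percentile(sat[w],85)-sat,0,None),0)**1
            p=np.array([(v*xx).sum(),(v*yy).sum()])/v.sum()
        print(q,n,np.round(p,2),end=" "); rs.append(ray(C[n],p))
    p,e=tri(rs);print(np.round(p,4),np.round(e,4),[np.round(onz(r,Z[q])[:2],4) for r in rs])
# stand: predicted top-face outline scored against bright steel; optimise x,y,yaw per camera
from scipy.optimize import minimize
def val(img,uv): return cv2.remap(img,np.float32(uv[:,0])[None],np.float32(uv[:,1])[None],cv2.INTER_LINEAR)[0]
t=np.linspace(-.85,.85,25);e1=np.r_[np.c_[t,t*0+1],np.c_[t,t*0-1],np.c_[t*0+1,t],np.c_[t*0-1,t]]
def sq(n,x,y,a,s): 
    c,d=np.cos(a),np.sin(a);P=e1*s@np.array([[c,d],[-d,c]])+[x,y];return np.array([proj(C[n],[*p,.1]) for p in P])
for n in C:
    im=cv2.GaussianBlur(C[n]["image"],(0,0),.7);sat=((im.max(2)-im.min(2))/im.max(2)).astype(np.float32);
    lum=im.mean(2).astype(np.float32)/255
    f=lambda v:float(sum(-np.abs(val(g,sq(n,*v,.039))-val(g,sq(n,*v,.030))).mean() for g in(lum,sat)))
    best=min((minimize(f,[x,y,a],method="Nelder-Mead",options=dict(initial_simplex=[[x,y,a],[x+.006,y,a],[x,y+.006,a],[x,y,a+.1]])) for x in(.495,.505) for y in(.312,.322) for a in(-.15,.15)),key=lambda r:r.fun)
    print("stand",n,np.round(best.x,4),best.fun)
for z,uv in((.215,[(247/1.5,247/1.5),(417/1.5,252/1.5)]),(.178,[(264/1.5,270/1.5),(365/1.5,273/1.5)])):
    print("oven edge",[np.round(onz(ray(C["top"],p),z),3) for p in uv])
print("tub",[np.round(onz(ray(C["top"],(x/1.5,y/1.5)),.216),3) for x,y in((542,298),(537,380))])
for u in((291,360),(338,380)): print("jar/bowl",np.round(onz(ray(C["top"],np.array(u)/1.5),.07),3))
s=sensors.get_state();print(s["ee_pos"],s["tcp_rot"],R.from_quat(np.roll(s["tcp_rot"],-1)).as_matrix().round(3))
```

```text
green scene [277.78 141.04] green top [320.99 207.65] [ 0.5375 -0.3666  0.054 ] [0.0003 0.0003] [array([ 0.5371, -0.3656]), array([ 0.5377, -0.3665])]
yellow scene [254.35 207.54] yellow top [241.14 194.2 ] [ 0.5829 -0.0774  0.044 ] [0.0003 0.0003] [array([ 0.5824, -0.076 ]), array([ 0.5829, -0.0775])]
blue scene [249.43 240.13] blue top [208.05 193.77] [0.5821 0.0436 0.0441] [0.0005 0.0005] [array([0.5814, 0.0448]), array([0.5824, 0.0433])]
stand scene [0.5158 0.3208 0.2238] -0.2968973219394684
stand top [0.4858 0.3136 0.1131] -0.2989977300167084
oven edge [array([0.65 , 0.168, 0.215]), array([ 0.645, -0.2  ,  0.215])]
oven edge [array([0.607, 0.136, 0.178]), array([ 0.604, -0.088,  0.178])]
tub [array([ 0.549, -0.467,  0.216]), array([ 0.376, -0.453,  0.216])]
jar/bowl [0.413 0.084 0.07 ]
jar/bowl [ 0.369 -0.028  0.07 ]
[0.24093932 0.57667429 0.23133573] [2.75147833e-05 1.96617680e-01 9.80480233e-01 2.08916152e-05] [[-0.923  0.386  0.   ]
 [ 0.386  0.923  0.   ]
 [-0.     0.    -1.   ]]
```

Run:
```python
from h import *
import pickle
C=pickle.load(open("c0.pkl","rb"))
def crop(n,x,y,w,h,s): return cv2.resize(np.clip(C[n]["image"][y:y+h,x:x+w,::-1]*1.5,0,255).astype(np.uint8),(w*s,h*s),interpolation=cv2.INTER_CUBIC)
out=np.zeros((400,800,3),np.uint8)
out[:,:400]=crop("scene",246,308,40,40,10);out[:,400:]=crop("top",110,194,40,40,10)
O={"scene":(246,308,0),"top":(110,194,400)}
def draw(n,P,col):
    x,y,o=O[n];pts=np.array([(proj(C[n],p)-[x,y]+.5)*10+[o,0] for p in P]).round().astype(np.int32)
    cv2.polylines(out,[pts],True,col,1)
def sq(cx,cy,a,h,z):
    c,s=np.cos(a),np.sin(a);return [(cx+c*u-s*v,cy+s*u+c*v,z) for u,v in((h,h),(h,-h),(-h,-h),(-h,h))]
for n in C:
    draw(n,sq(.502,.318,.12,.035,.1),(255,0,255)); draw(n,sq(.502,.318,.12,.013,.166),(255,255,0))
    draw(n,[(.502+.022*np.cos(t),.318+.022*np.sin(t),.106) for t in np.linspace(0,6.28,30)],(0,255,0))
cv2.imwrite("pics/stand.png",out)
```

```text
(no output)
```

View pics/stand.png

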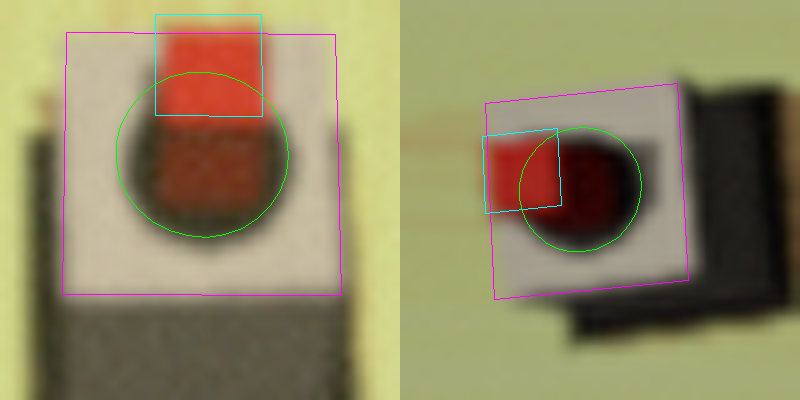

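The overlay fits both views within about 2 mm, putting the stand at (0.502, 0.318) and the handle at about (0.5005, 0.318), both turned about 6°. I'll grasp with the fingers closing along world x.

```bash
cat >> h.py <<'E'
def Rt(yaw,lean=0):
    # tool y ~ +x world turned by yaw(deg), z down, then lean: tool z = (sin lean,0,-cos lean) for yaw 0
    B=np.array([[0,1,0],[1,0,0],[0,0,-1.]]).T
    return R.from_euler("y",-lean,degrees=True).as_matrix()@R.from_euler("z",yaw,degrees=True).as_matrix()@B
def inc(pos,Rw,base=None):
    s=sensors.get_state()
    p,Q=base if base else (np.array(s["ee_pos"]),R.from_quat(np.roll(s["tcp_rot"],-1)).as_matrix())
    print("inc cm",np.round(Q.T@(np.array(pos)-p)*100,2),"deg",np.round(R.from_matrix(Q.T@Rw).as_rotvec(degrees=True),2))
E
python3 - <<'E'
from h import *
print(Rt(0,35)[:,2],Rt(0).round(2))
inc([.5005,.318,.215],Rt(6)); inc([.5005,.318,.119],Rt(6),(np.array([.5005,.318,.215]),Rt(6)))
E
```

```text
[ 0.57357644  0.         -0.81915204] [[ 0.  1.  0.]
 [ 1.  0.  0.]
 [ 0.  0. -1.]]
inc cm [-33.92 -13.86   1.63] deg [ 0.    0.   61.32]
inc cm [0.  0.  9.6] deg [0. 0. 0.]
```

Emit:
{"op": "arm_command", "data": {
  "increments": [
    [-3.8, -1.5, 0, 0, 0, 6.8, 100],
    [-7.6, -3.1, 0, 0, 0, 13.6, 100],
    [-11.4, -4.6, 0, 0, 0, 20.4, 100],
    [-15.2, -6.2, 0, 0, 0, 27.2, 100],
    [-19, -7.7, 0.5, 0, 0, 34, 100],
    [-22.8, -9.3, 0.8, 0, 0, 40.8, 100],
    [-26.6, -10.8, 1.0, 0, 0, 47.6, 100],
    [-30.4, -12.4, 1.3, 0, 0, 54.4, 100],
    [-33.9, -13.9, 1.6, 0, 0, 61.3, 100],
    [-33.9, -13.9, 1.6, 0, 0, 61.3, 100]
  ],
  "grip_force": 60
}}

```text
time_s: 2.63
ee_pos: [0.5058, 0.3127, 0.215]
tcp_rot: [0.002, 0.673, 0.74, 0.001]
wrist_force: [0.2, -1.1, -0.5]
finger_gap: 0.0855
gripper_force: 0.0
```

```bash
python3 -c "
from h import *
inc([.5005,.318,.119],Rt(6)); print(sensors.get_state()['joint_positions'],sensors.get_state()['wrist_force'])"
```

```text
inc cm [ 0.6  -0.52  9.6 ] deg [ 0.21  0.13 -0.56]
[ 0.36749002  0.50450728  1.52997626 -0.003478    1.10419321  0.27411529] [ 0.22930524 -1.14271117 -0.46750351]
```

Emit:
{"op": "arm_command", "data": {
  "increments": [
    [0, 0, 0, 0, 0, 0, 100],
    [0, 0, 0, 0, 0, 0, 100],
    [0, 0, 0, 0, 0, 0, 100],
    [0, 0, 0.6, 0, 0, 0, 100],
    [0, 0, 1.2, 0, 0, 0, 100],
    [0, 0, 1.8, 0, 0, 0, 100],
    [0, 0, 2.4, 0, 0, 0, 100],
    [0, 0, 3.0, 0, 0, 0, 100],
    [0, 0, 3.0, 0, 0, 0, 100],
    [0, 0, 3.0, 0, 0, 0, 100]
  ]
}}

```text
time_s: 3.47
ee_pos: [0.4998, 0.3176, 0.1846]
tcp_rot: [-0.0, 0.669, 0.743, -0.001]
wrist_force: [0.1, -0.8, -0.1]
finger_gap: 0.085
gripper_force: 0.0
```

```bash
python3 -c "
from h import *
import pickle
inc([.5005,.318,.119],Rt(6)); print(sensors.get_state()['wrist_force'])
C={n:grab(n,2) for n in('scene','top')}
out=np.zeros((480,800,3),np.uint8)
for n,x,y,o in(('scene',236,290,0),('top',98,178,400)):
    out[:,o:o+400]=cv2.resize(np.clip(C[n]['image'][y:y+60,x:x+50,::-1]*1.5,0,255).astype(np.uint8),(400,480),interpolation=cv2.INTER_CUBIC)
cv2.imwrite('pics/pre.png',out)"
```

```text
inc cm [0.03 0.09 6.56] deg [-0.08  0.02  0.03]
[ 0.10774706 -0.7992485  -0.11879619]
```

View pics/pre.png

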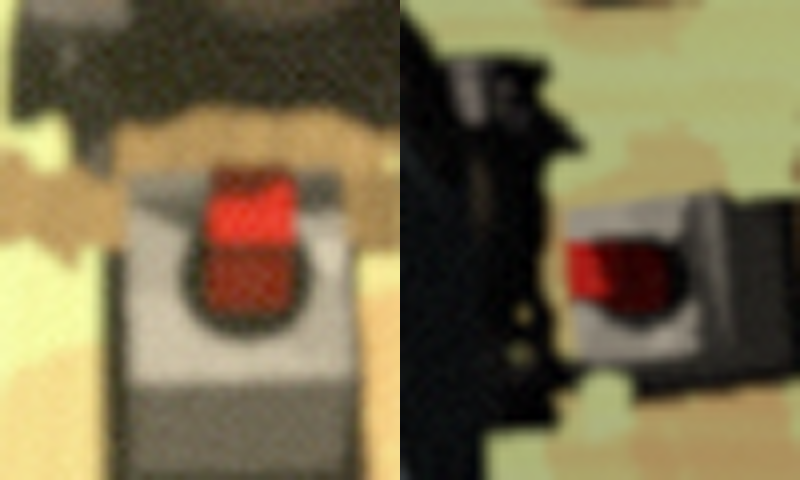

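Emit:
{"op": "arm_command", "data": {
  "increments": [
    [0, 0, 1.5, 0, 0, 0, 100],
    [0, 0, 3.0, 0, 0, 0, 100],
    [0, 0, 4.5, 0, 0, 0, 100],
    [0, 0, 5.5, 0, 0, 0, 100],
    [0, 0, 6.3, 0, 0, 0, 100],
    [0, 0, 6.3, 0, 0, 0, 100],
    [0, 0, 6.3, 0, 0, 0, 60],
    [0, 0, 6.3, 0, 0, 0, 40],
    [0, 0, 6.3, 0, 0, 0, 30],
    [0, 0, 6.3, 0, 0, 0, 25]
  ]
}}

```text
time_s: 4.5
ee_pos: [0.5007, 0.3179, 0.1231]
tcp_rot: [0.0, 0.669, 0.743, 0.001]
wrist_force: [-0.7, -0.1, -0.5]
finger_gap: 0.0384
gripper_force: 0.0
```

Emit:
{"op": "arm_command", "data": {
  "increments": [
    [0, 0, 0, 0, 0, 0, 20],
    [0, 0, 0, 0, 0, 0, 15],
    [0, 0, 0, 0, 0, 0, 10],
    [0, 0, 0, 0, 0, 0, 5],
    [0, 0, 0, 0, 0, 0, 0],
    [0, 0, 0, 0, 0, 0, 0],
    [0, 0, 0, 0, 0, 0, 0],
    [0, 0, 0, 0, 0, 0, 0],
    [0, 0, 0, 0, 0, 0, 0],
    [0, 0, 0, 0, 0, 0, 0]
  ]
}}

```text
time_s: 5.33
ee_pos: [0.5006, 0.3179, 0.123]
tcp_rot: [0.0, 0.669, 0.743, 0.001]
wrist_force: [-0.1, -0.8, 5.7]
finger_gap: 0.0254
gripper_force: 59.7
```

Emit:
{"op": "arm_command", "data": {
  "increments": [
    [0, 0, -0.5, 0, 0, 0, 0],
    [0, 0, -1.5, 0, 0, 0, 0],
    [0, 0, -3, 0, 0, 0, 0],
    [0, 0, -5, 0, 0, 0, 0],
    [0, 0, -7.5, 0, 0, 0, 0],
    [0, 0, -10, 0, 0, 0, 0],
    [0, 0, -12.5, 0, 0, 0, 0],
    [0, 0, -14.5, 0, 0, 0, 0],
    [0, 0, -16, 0, 0, 0, 0],
    [0, 0, -16, 0, 0, 0, 0]
  ]
}}

```text
time_s: 6.17
ee_pos: [0.5017, 0.3185, 0.2863]
tcp_rot: [0.002, 0.669, 0.743, 0.003]
wrist_force: [1.4, -0.6, -0.6]
finger_gap: 0.0251
gripper_force: 59.1
```

```bash
python3 -c "
from h import *
inc([.52,0,.283],Rt(0));inc([.5374,-.366,.2],Rt(0),(np.array([.52,0,.283]),Rt(0)));s=sensors.get_state();print(s['wrist_force'],s['joint_positions'])"
```

```text
inc cm [-31.86  -1.53   0.25] deg [ 0.4  -0.14  6.03]
inc cm [-36.6    1.74   8.3 ] deg [0. 0. 0.]
[ 1.39969231 -0.55147421 -0.57384968] [3.77686662e-01 4.25148872e-01 1.45183357e+00 4.57708761e-05
 1.25718305e+00 2.72413902e-01]
```

Emit:
{"op": "arm_command", "data": {
  "increments": [
    [-1, -0.05, 0, 0, 0, 0.6, 0],
    [-3.5, -0.2, 0, 0, 0, 1.2, 0],
    [-7, -0.3, 0, 0, 0, 1.8, 0],
    [-11, -0.5, 0, 0, 0, 2.4, 0],
    [-15, -0.7, 0, 0, 0, 3, 0],
    [-19, -0.9, 0, 0, 0, 3.6, 0],
    [-23, -1.1, 0, 0, 0, 4.2, 0],
    [-26.5, -1.3, 0, 0, 0, 4.8, 0],
    [-29.5, -1.4, 0, 0, 0, 5.4, 0],
    [-31.9, -1.5, 0, 0, 0, 6, 0]
  ]
}}

```text
time_s: 7.0
ee_pos: [0.517, -0.004, 0.2804]
tcp_rot: [-0.001, 0.708, 0.706, -0.002]
wrist_force: [0.5, 0.9, -2.5]
finger_gap: 0.0252
gripper_force: 59.0
```

Emit:
{"op": "arm_command", "data": {
  "increments": [
    [-3, 0.1, 0, 0, 0, 0, 0],
    [-6.5, 0.3, 0, 0, 0, 0, 0],
    [-10.5, 0.5, 0, 0, 0, 0, 0],
    [-15, 0.7, 1, 0, 0, 0, 0],
    [-19.5, 0.9, 2, 0, 0, 0, 0],
    [-24, 1.1, 3, 0, 0, 0, 0],
    [-28.5, 1.3, 4, 0, 0, 0, 0],
    [-32.5, 1.5, 5, 0, 0, 0, 0],
    [-35.5, 1.7, 6.5, 0, 0, 0, 0],
    [-36.6, 1.7, 8, 0, 0, 0, 0]
  ]
}}

```text
time_s: 7.83
ee_pos: [0.5347, -0.3727, 0.2005]
tcp_rot: [0.001, 0.708, 0.706, -0.001]
wrist_force: [-0.3, -0.1, -1.3]
finger_gap: 0.025
gripper_force: 59.0
```

Emit:
{"op": "arm_command", "data": {
  "increments": [
    [0, 0, 0, 0, 0, 0, 0],
    [0, 0, 0, 0, 0, 0, 0],
    [0, 0, 0, 0, 0, 0, 0],
    [0, 0, 0, 0, 0, 0, 0],
    [0, 0, 0, 0, 0, 0, 0],
    [0, 0, 0.5, 0, 0, 0, 0],
    [0, 0, 1.0, 0, 0, 0, 0],
    [0, 0, 1.5, 0, 0, 0, 0],
    [0, 0, 1.5, 0, 0, 0, 0],
    [0, 0, 1.5, 0, 0, 0, 0]
  ]
}}

```text
time_s: 8.67
ee_pos: [0.5356, -0.3666, 0.1867]
tcp_rot: [-0.001, 0.707, 0.707, -0.0]
wrist_force: [0.3, 1.3, -1.7]
finger_gap: 0.0252
gripper_force: 59.1
```

```bash
python3 -c "
from h import *
import pickle
inc([.5374,-.366,.158],Rt(0)); s=sensors.get_state();print(s['ee_pos'],s['wrist_force'],s['joint_positions'])
C={n:grab(n,3) for n in('scene','top')};pickle.dump(C,open('c1.pkl','wb'))
Q=R.from_quat(np.roll(s['tcp_rot'],-1)).as_matrix();tip=np.array(s['ee_pos'])+Q@[0,0,.103];hc=np.array(s['ee_pos'])+Q@[0,0,-.013]
out=np.zeros((480,800,3),np.uint8)
for n,x,y,o in(('scene',252,100,0),('top',295,182,400)):
    out[:,o:o+400]=cv2.resize(np.clip(C[n]['image'][y:y+60,x:x+50,::-1]*1.5,0,255).astype(np.uint8),(400,480),interpolation=cv2.INTER_CUBIC)
    for p,c in((tip,(255,0,255)),(hc,(255,255,0)),((.5374,-.366,.055),(0,0,255)),(hc-[0,0,.036],(255,255,255))):
        u=(proj(C[n],p)-[x,y]+.5)*8+[o,0];cv2.circle(out,tuple(int(v) for v in u),3,c,-1)
cv2.imwrite('pics/g.png',out)"
```

```text
inc cm [0.06 0.19 2.87] deg [-0.06 -0.05  0.04]
[ 0.53557277 -0.36658961  0.18666567] [ 0.28731015  1.31936426 -1.65233688] [-7.72081688e-01  6.09556604e-01  1.41064579e+00 -6.02936211e-05
  1.12277332e+00 -7.72756256e-01]
```

View pics/g.png

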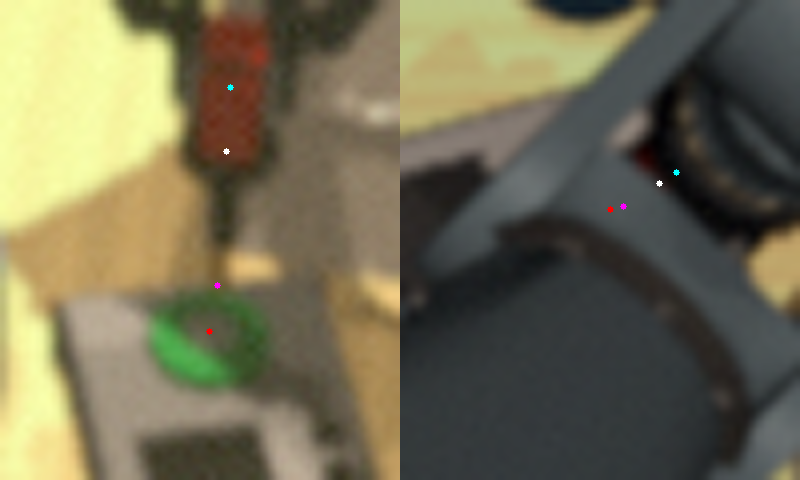

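The scene view shows the shaft at about (222,220) in the crop, on the predicted axis, with the disc at (210,330) right under the marked point. Next I'll descend and press about 5–6 mm.

Emit:
{"op": "arm_command", "data": {
  "increments": [
    [0, 0.18, 0.5, 0, 0, 0, 0],
    [0, 0.18, 1.2, 0, 0, 0, 0],
    [0, 0.18, 1.9, 0, 0, 0, 0],
    [0, 0.18, 2.4, 0, 0, 0, 0],
    [0, 0.18, 2.7, 0, 0, 0, 0],
    [0, 0.18, 3.0, 0, 0, 0, 0],
    [0, 0.18, 3.2, 0, 0, 0, 0],
    [0, 0.18, 3.4, 0, 0, 0, 0],
    [0, 0.18, 3.4, 0, 0, 0, 0],
    [0, 0.18, 3.4, 0, 0, 0, 0]
  ]
}}

```text
time_s: 9.8
ee_pos: [0.5375, -0.367, 0.1536]
tcp_rot: [-0.0, 0.707, 0.707, -0.0]
wrist_force: [-1.0, 0.1, 0.3]
finger_gap: 0.0252
gripper_force: 59.5
```

```bash
python3 -c "
from h import *
s=sensors.get_state();print(s['ee_pos'],s['wrist_force'],s['ft_torque'],s['tcp_rot'])"
```

```text
[ 0.53753156 -0.36698181  0.15360329] [-0.96838055  0.1080622   0.30703541] [ 0.23906488  0.26666749 -0.00116155] [-1.00956352e-04  7.06956668e-01  7.07256855e-01 -1.96033868e-05]
```

Emit:
{"op": "arm_command", "data": {
  "increments": [
    [0, 0, 0.1, 0, 0, 0, 0],
    [0, 0, 0.2, 0, 0, 0, 0],
    [0, 0, 0.2, 0, 0, 0, 0],
    [0, 0, 0.2, 0, 0, 0, 0],
    [0, 0, 0.2, 0, 0, 0, 0],
    [0, 0, 0.2, 0, 0, 0, 0],
    [0, 0, 0.2, 0, 0, 0, 0],
    [0, 0, 0.2, 0, 0, 0, 0],
    [0, 0, 0.2, 0, 0, 0, 0],
    [0, 0, 0.2, 0, 0, 0, 0]
  ]
}}

```text
time_s: 10.63
ee_pos: [0.5377, -0.3672, 0.1514]
tcp_rot: [0.0, 0.707, 0.707, 0.0]
wrist_force: [-0.3, 0.8, 0.5]
finger_gap: 0.0254
gripper_force: 59.5
```

```bash
python3 -c "
from h import *
z=[]
C=eyes.read_camera('scene')
for i in range(5): z.append(sensors.get_state()['wrist_force'][2]);mark_of('scene','probe_tip')
s=sensors.get_state();print(s['ee_pos'],np.round(z,2))
x,y=252,100;cv2.imwrite('pics/gt.png',cv2.resize(np.clip(C['image'][y:y+60,x:x+50,::-1]*1.5,0,255).astype(np.uint8),(400,480),interpolation=cv2.INTER_CUBIC))
P=(np.array([.5374,-.366,.146]),Rt(0))
"
```

```text
[ 0.53772487 -0.36714319  0.1513605 ] [1.22 0.95 0.14 1.26 1.14]
```

View pics/gt.png

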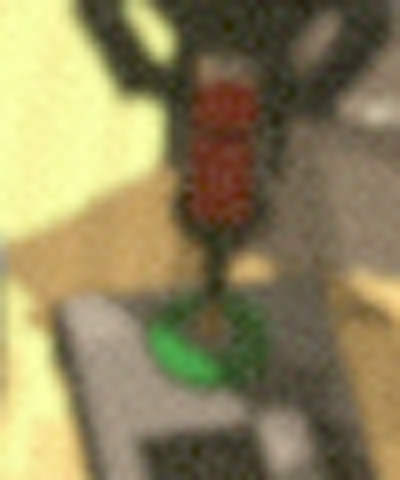

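The tip sits on the green disc at about (210,325) in the crop, roughly 5–6 mm pressed and held for about a second. Next I'll lift and go to yellow.

```bash
cat >> h.py <<'E'
PT=dict(yellow=np.array([.5827,-.0768,.046]),blue=np.array([.582,.044,.046]))
def pose(q,d): 
    Q=Rt(0,35);return PT[q]-Q[:,2]*(d+.103),Q
E
python3 -c "
from h import *
U=(np.array([.5375,-.367,.272]),Rt(0))
inc(*U);W=pose('yellow',.08);print(W[0]);inc(*W,U)"
```

```text
inc cm [ 1.000e-02 -2.000e-02 -1.206e+01] deg [0.01 0.01 0.02]
[ 0.47773551 -0.0768      0.19590482]
inc cm [29.02 -5.98  7.61] deg [-35.   0.   0.]
```

Emit:
{"op": "arm_command", "data": {
  "increments": [
    [0, 0, -0.3, 0, 0, 0, 0],
    [0, 0, -0.8, 0, 0, 0, 0],
    [0, 0, -1.8, 0, 0, 0, 0],
    [0, 0, -3.2, 0, 0, 0, 0],
    [0, 0, -5, 0, 0, 0, 0],
    [0, 0, -7, 0, 0, 0, 0],
    [0, 0, -9, 0, 0, 0, 0],
    [0, 0, -11, 0, 0, 0, 0],
    [0, 0, -12.1, 0, 0, 0, 0],
    [0, 0, -12.1, 0, 0, 0, 0]
  ]
}}

```text
time_s: 11.77
ee_pos: [0.539, -0.3684, 0.2761]
tcp_rot: [0.004, 0.707, 0.707, 0.0]
wrist_force: [0.0, 0.6, -1.3]
finger_gap: 0.0255
gripper_force: 59.3
```

Emit:
{"op": "arm_command", "data": {
  "increments": [
    [1, -0.6, 0, -3, 0, 0, 0],
    [3, -1.2, 0.3, -6, 0, 0, 0],
    [6, -2, 0.8, -10, 0, 0, 0],
    [9.5, -3, 1.6, -14, 0, 0, 0],
    [13, -4, 2.4, -18, 0, 0, 0],
    [16.5, -5, 3.4, -22, 0, 0, 0],
    [20, -6, 4.5, -26, 0, 0, 0],
    [23.5, -6, 5.6, -30, 0, 0, 0],
    [27, -6, 6.7, -33, 0, 0, 0],
    [29, -6, 7.6, -35, 0, 0, 0]
  ]
}}

```text
time_s: 12.6
ee_pos: [0.4809, -0.098, 0.207]
tcp_rot: [0.198, 0.674, 0.68, 0.208]
wrist_force: [1.3, 0.5, -1.1]
finger_gap: 0.0255
gripper_force: 59.6
```

Emit:
{"op": "arm_command", "data": {
  "increments": [
    [0, 0, 0, 0, 0, 0, 0],
    [0, 0, 0, 0, 0, 0, 0],
    [0, 0, 0, 0, 0, 0, 0],
    [0, 0, 0, 0, 0, 0, 0],
    [0, 0, 0, 0, 0, 0, 0],
    [0, 0, 0, 0, 0, 0, 0],
    [0, 0, 1, 0, 0, 0, 0],
    [0, 0, 2, 0, 0, 0, 0],
    [0, 0, 3, 0, 0, 0, 0],
    [0, 0, 3, 0, 0, 0, 0]
  ]
}}

```text
time_s: 13.43
ee_pos: [0.5009, -0.1011, 0.1827]
tcp_rot: [0.199, 0.674, 0.68, 0.208]
wrist_force: [-0.0, -0.3, -1.9]
finger_gap: 0.0251
gripper_force: 59.6
```

```bash
python3 -c "
from h import *
inc(*pose('yellow',.05)); s=sensors.get_state();print(s['ee_pos'],s['wrist_force'],s['joint_positions'])
C={n:grab(n,3) for n in('scene','top')}
Q=R.from_quat(np.roll(s['tcp_rot'],-1)).as_matrix();tip=np.array(s['ee_pos'])+Q@[0,0,.103];hc=np.array(s['ee_pos'])+Q@[0,0,-.013]
out=np.zeros((480,800,3),np.uint8)
for n,x,y,o in(('scene',235,180,0),('top',217,172,400)):
    out[:,o:o+400]=cv2.resize(np.clip(C[n]['image'][y:y+60,x:x+50,::-1]*1.5,0,255).astype(np.uint8),(400,480),interpolation=cv2.INTER_CUBIC)
    for p,c in((tip,(255,0,255)),(hc,(255,255,0)),(PT['yellow'],(0,0,255)),(hc+Q@[0,0,.036],(255,255,255))):
        u=(proj(C[n],p)-[x,y]+.5)*8+[o,0];cv2.circle(out,tuple(int(v) for v in u),3,c,-1)
cv2.imwrite('pics/y.png',out)"
```

```text
inc cm [ 2.42 -1.12  0.66] deg [-1.51 -0.85  0.2 ]
[ 0.50094735 -0.10109452  0.18273214] [-0.03599098 -0.30523109 -1.9086467 ] [-0.62263226  0.37834296  2.18559926  1.31523204  0.35216301 -1.84509015]
```

View pics/y.png

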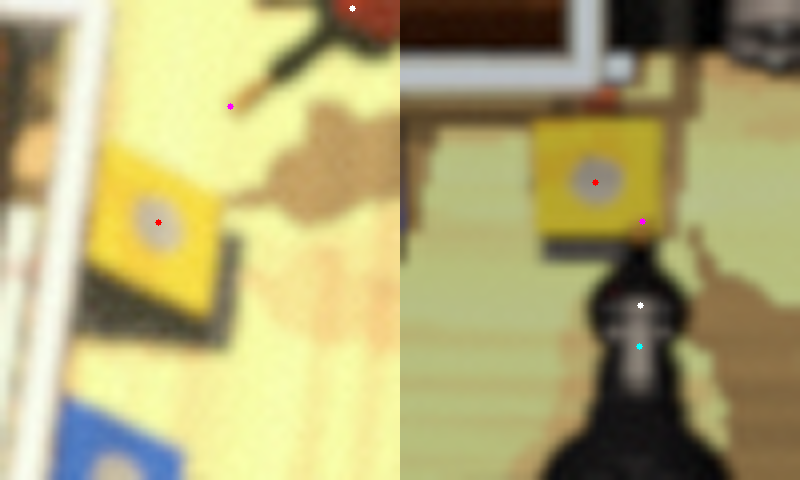

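The predicted tip marks match the image in both views. The arm stopped short because a joint was speed-limited near the wrist singularity, so I'll correct the pose.

Emit:
{"op": "arm_command", "data": {
  "increments": [
    [0.2, -0.1, 0.06, -0.15, -0.1, 0.02, 0],
    [0.5, -0.25, 0.15, -0.35, -0.2, 0.05, 0],
    [0.8, -0.4, 0.2, -0.5, -0.3, 0.1, 0],
    [1.2, -0.55, 0.3, -0.75, -0.4, 0.1, 0],
    [1.6, -0.75, 0.45, -1, -0.55, 0.15, 0],
    [2, -0.95, 0.55, -1.25, -0.7, 0.2, 0],
    [2.4, -1.1, 0.65, -1.5, -0.85, 0.2, 0],
    [2.4, -1.1, 0.65, -1.5, -0.85, 0.2, 0],
    [2.4, -1.1, 0.65, -1.5, -0.85, 0.2, 0],
    [2.4, -1.1, 0.65, -1.5, -0.85, 0.2, 0]
  ]
}}

```text
time_s: 14.57
ee_pos: [0.4947, -0.0767, 0.1727]
tcp_rot: [0.213, 0.674, 0.675, 0.213]
wrist_force: [0.6, -1.1, -1.7]
finger_gap: 0.0253
gripper_force: 59.6
```

```bash
python3 -c "
from h import *
inc(*pose('yellow',.05));inc(*pose('yellow',-.006)); s=sensors.get_state();print(s['ee_pos'],s['wrist_force'],s['joint_positions'])"
```

```text
inc cm [-0.01 -0.06  0.13] deg [0.06 0.02 0.06]
inc cm [-0.01 -0.06  5.73] deg [0.06 0.02 0.06]
[ 0.4946943  -0.07671938  0.17269039] [ 0.64666613 -1.1298178  -1.71821539] [-0.57165258  0.40362986  2.24917013  1.70664408  0.31873582 -2.19933239]
```

Emit:
{"op": "arm_command", "data": {
  "increments": [
    [0, -0.05, 0.6, 0, 0, 0, 0],
    [0, -0.05, 1.4, 0, 0, 0, 0],
    [0, -0.05, 2.2, 0, 0, 0, 0],
    [0, -0.05, 3, 0, 0, 0, 0],
    [0, -0.05, 3.8, 0, 0, 0, 0],
    [0, -0.05, 4.4, 0, 0, 0, 0],
    [0, -0.05, 4.8, 0, 0, 0, 0],
    [0, -0.05, 5.1, 0, 0, 0, 0],
    [0, -0.05, 5.3, 0, 0, 0, 0],
    [0, -0.05, 5.4, 0, 0, 0, 0]
  ]
}}

```text
time_s: 15.4
ee_pos: [0.5252, -0.0766, 0.1279]
tcp_rot: [0.213, 0.674, 0.674, 0.213]
wrist_force: [-0.5, -0.5, 0.3]
finger_gap: 0.0254
gripper_force: 59.6
```

```bash
python3 -c "
from h import *
inc(*pose('yellow',0)); s=sensors.get_state();print(s['ee_pos'],s['wrist_force'],s['joint_positions'])"
```

```text
inc cm [-0.02  0.01 -0.29] deg [0.05 0.01 0.03]
[ 0.52519628 -0.07661335  0.12790874] [-0.47003131 -0.46243846  0.30009156] [-0.52328271  0.54576855  2.21328169  2.06898718  0.33258047 -2.53465743]
```

Emit:
{"op": "arm_command", "data": {
  "increments": [
    [0, 0, 0.15, 0, 0, 0, 0],
    [0, 0, 0.3, 0, 0, 0, 0],
    [0, 0, 0.3, 0, 0, 0, 0],
    [0, 0, 0.3, 0, 0, 0, 0],
    [0, 0, 0.3, 0, 0, 0, 0],
    [0, 0, 0.3, 0, 0, 0, 0],
    [0, 0, 0.3, 0, 0, 0, 0],
    [0, 0, 0.3, 0, 0, 0, 0],
    [0, 0, 0.3, 0, 0, 0, 0],
    [0, 0, 0.3, 0, 0, 0, 0]
  ]
}}

```text
time_s: 16.23
ee_pos: [0.5269, -0.0765, 0.1254]
tcp_rot: [0.213, 0.674, 0.675, 0.213]
wrist_force: [-1.1, -1.7, 1.3]
finger_gap: 0.0251
gripper_force: 59.9
```

```bash
python3 -c "
from h import *
C={n:eyes.read_camera(n) for n in('scene','top')}
F=[]
for i in range(4): F.append(sensors.get_state()['wrist_force']);eyes.read_camera('top')
F=np.array(F).mean(0);s=sensors.get_state();inc(*pose('yellow',0));print(F,(F+[0,0,1.6])@-Rt(0,35)[:,2],s['joint_positions'])
out=np.zeros((480,800,3),np.uint8)
for n,x,y,o in(('scene',235,180,0),('top',217,172,400)):
    out[:,o:o+400]=cv2.resize(np.clip(C[n]['image'][y:y+60,x:x+50,::-1]*1.5,0,255).astype(np.uint8),(400,480),interpolation=cv2.INTER_CUBIC)
cv2.imwrite('pics/yt.png',out)"
```

```text
inc cm [-0.05  0.03 -0.59] deg [ 0.04 -0.01  0.04]
[-0.94705822 -1.62461826  1.90080979] 3.410905779164407 [-0.5205596   0.55327335  2.2109672   2.08439712  0.33427244 -2.54869755]
```

View pics/yt.png

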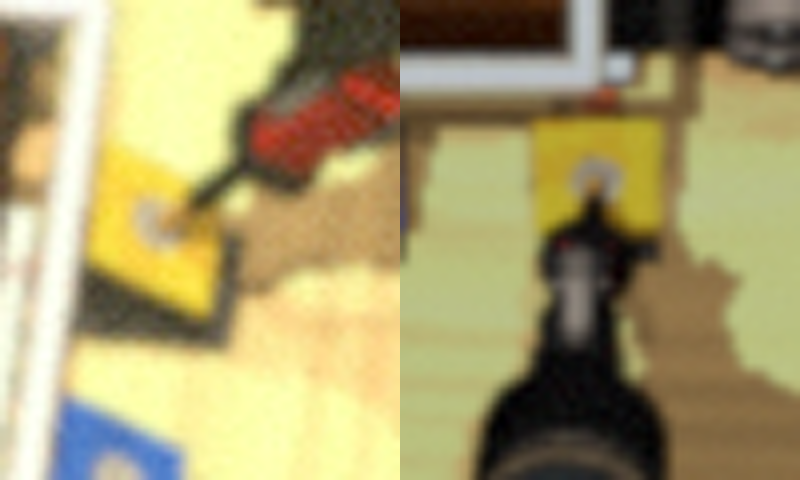

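The tip is on the yellow disc, around (165,230) in the scene crop and (597,190) in the top crop, at about 3.4 N and roughly 6 mm pressed. Next I'll back off and go to blue with a 30° turn about the probe axis to stay within joint 6's range.

Emit:
{"op": "arm_command", "data": {
  "increments": [
    [0, 0, -0.3, 0, 0, 0, 0],
    [0, 0, -0.8, 0, 0, 0, 0],
    [0, 0, -1.6, 0, 0, 0, 0],
    [0, 0, -2.6, 0, 0, 1, 0],
    [0, 0, -3.6, 0, 0, 3, 0],
    [0, 0, -4.6, 0, 0, 6, 0],
    [0.2, 0, -5.6, 0, 0, 9, 0],
    [0.8, 0, -6, 0, 0, 12, 0],
    [1.6, 0, -6, 0, 0, 15, 0],
    [2.4, 0, -6, 0, 0, 18, 0]
  ]
}}

```text
time_s: 17.37
ee_pos: [0.4915, -0.0518, 0.1745]
tcp_rot: [0.176, 0.772, 0.56, 0.243]
wrist_force: [-0.4, -0.1, -1.7]
finger_gap: 0.0257
gripper_force: 59.6
```

```bash
cat >> h.py <<'E'
def pb(d,yaw=-30):
    Q=Rt(yaw,35);return PT['blue']-Q[:,2]*(d+.103),Q
E
python3 -c "
from h import *
inc(*pb(.05)); s=sensors.get_state();print(s['ee_pos'],s['joint_positions'])"
```

```text
inc cm [ 9.12 -2.94  0.42] deg [-0.02 -0.02 11.9 ]
[ 0.49151038 -0.05180736  0.17453223] [-0.50812532  0.392654    2.26554828  1.79153367  0.29033969 -1.91305993]
```

Emit:
{"op": "arm_command", "data": {
  "increments": [
    [0.9, -0.3, 0, 0, 0, 1.2, 0],
    [1.9, -0.6, 0.1, 0, 0, 2.5, 0],
    [2.9, -0.9, 0.1, 0, 0, 3.8, 0],
    [3.9, -1.25, 0.2, 0, 0, 5, 0],
    [5, -1.6, 0.2, 0, 0, 6.5, 0],
    [6, -1.95, 0.3, 0, 0, 8, 0],
    [7, -2.3, 0.3, 0, 0, 9.5, 0],
    [8.1, -2.6, 0.4, 0, 0, 11, 0],
    [9.1, -2.9, 0.4, 0, 0, 11.9, 0],
    [9.1, -2.9, 0.4, 0, 0, 11.9, 0]
  ]
}}

```text
time_s: 18.2
ee_pos: [0.4938, 0.045, 0.1711]
tcp_rot: [0.15, 0.825, 0.479, 0.26]
wrist_force: [-0.7, 0.3, -1.4]
finger_gap: 0.0256
gripper_force: 59.6
```

```bash
python3 -c "
from h import *
inc(*pb(.05));s=sensors.get_state();print(s['ee_pos'],s['joint_positions'])"
```

```text
inc cm [-0.06  0.1   0.  ] deg [-0.12 -0.08  0.25]
[0.49380544 0.0450265  0.17105054] [-0.2103943   0.40342846  2.2656767   2.36939235  0.17559002 -2.03132647]
```

Emit:
{"op": "arm_command", "data": {
  "increments": [
    [0, 0, 0, 0, 0, 0.2, 0],
    [0, 0, 0.4, 0, 0, 0.2, 0],
    [0, 0, 1, 0, 0, 0.2, 0],
    [0, 0, 1.6, 0, 0, 0.2, 0],
    [0, 0, 2.2, 0, 0, 0.2, 0],
    [0, 0, 2.8, 0, 0, 0.2, 0],
    [0, 0, 3.4, 0, 0, 0.2, 0],
    [0, 0, 4, 0, 0, 0.2, 0],
    [0, 0, 4.3, 0, 0, 0.2, 0],
    [0, 0, 4.3, 0, 0, 0.2, 0]
  ]
}}

```text
time_s: 19.03
ee_pos: [0.5198, 0.0425, 0.1356]
tcp_rot: [0.15, 0.826, 0.476, 0.26]
wrist_force: [-0.0, 0.4, -1.9]
finger_gap: 0.0251
gripper_force: 59.6
```

```bash
python3 -c "
from h import *
inc(*pb(0));s=sensors.get_state();print(s['ee_pos'],s['joint_positions'],s['wrist_force'])"
```

```text
inc cm [ 0.11 -0.11  0.61] deg [-0.02  0.03 -0.1 ]
[0.519756   0.042482   0.13563745] [-0.19950686  0.51973361  2.23449787  2.64763504  0.24153833 -2.29871031] [-0.04591434  0.40390677 -1.90376332]
```

Emit:
{"op": "arm_command", "data": {
  "increments": [
    [0.05, -0.05, 0.2, 0, 0, 0, 0],
    [0.1, -0.1, 0.4, 0, 0, 0, 0],
    [0.1, -0.1, 0.6, 0, 0, 0, 0],
    [0.1, -0.1, 0.8, 0, 0, 0, 0],
    [0.1, -0.1, 1.0, 0, 0, 0, 0],
    [0.1, -0.1, 1.15, 0, 0, 0, 0],
    [0.1, -0.1, 1.25, 0, 0, 0, 0],
    [0.1, -0.1, 1.25, 0, 0, 0, 0],
    [0.1, -0.1, 1.25, 0, 0, 0, 0],
    [0.1, -0.1, 1.25, 0, 0, 0, 0]
  ]
}}

```text
time_s: 19.87
ee_pos: [0.5264, 0.0446, 0.1259]
tcp_rot: [0.15, 0.826, 0.476, 0.261]
wrist_force: [-1.7, 0.1, 0.7]
finger_gap: 0.0251
gripper_force: 59.8
```

```bash
python3 -c "
from h import *
F=[]
for i in range(4): F.append(sensors.get_state()['wrist_force']);eyes.read_camera('top')
F=np.array(F).mean(0);s=sensors.get_state();inc(*pb(0));print(F,(F+[0,0,1.6])@-Rt(0,35)[:,2],s['ee_pos'],s['joint_positions'])"
```

```text
inc cm [-0.06  0.   -0.57] deg [ 0.02 -0.03 -0.06]
[-1.31130068  0.14980923  0.8253262 ] 2.7388420823435498 [0.52641543 0.04453994 0.12588253] [-0.19019772  0.55023261  2.2249102   2.70466399  0.25983868 -2.34935072]
```

Blue is pressed about 5.7 mm. I'll hold, then back off along the axis.

Emit:
{"op": "arm_command", "data": {
  "increments": [
    [0, 0, 0, 0, 0, 0, 0],
    [0, 0, 0, 0, 0, 0, 0],
    [0, 0, 0, 0, 0, 0, 0],
    [0, 0, 0, 0, 0, 0, 0],
    [0, 0, 0, 0, 0, 0, 0],
    [0, 0, 0, 0, 0, 0, 0],
    [0, 0, 0, 0, 0, 0, 0],
    [0, 0, -0.4, 0, 0, 0, 0],
    [0, 0, -1, 0, 0, 0, 0],
    [0, 0, -2, 0, 0, 0, 0]
  ]
}}

```text
time_s: 20.9
ee_pos: [0.515, 0.0444, 0.142]
tcp_rot: [0.15, 0.826, 0.476, 0.26]
wrist_force: [-0.3, 0.8, -2.2]
finger_gap: 0.0255
gripper_force: 59.7
```

Emit:
{"op": "arm_command", "data": {
  "increments": [
    [0, 0, -1, 0, 0, 0, 0],
    [0, 0, -2, 0, 0, 0, 0],
    [0, 0, -3, 0, 0, 0, 0],
    [0, 0, -4, 0, 0, 0, 0],
    [0, 0, -5, 0, 0, 0, 0],
    [0, 0, -6, 0, 0, 0, 0],
    [0, 0, -7, 0, 0, 0, 0],
    [0, 0, -8, 0, 0, 0, 0],
    [0, 0, -8.5, 0, 0, 0, 0],
    [0, 0, -8.5, 0, 0, 0, 0]
  ]
}}

```text
time_s: 21.73
ee_pos: [0.4655, 0.0447, 0.213]
tcp_rot: [0.151, 0.826, 0.477, 0.261]
wrist_force: [0.4, 0.8, -1.7]
finger_gap: 0.0257
gripper_force: 59.7
```

```bash
python3 -c "
from h import *
s=sensors.get_state();print(s['ee_pos'],s['joint_positions'])
V=(np.array([.47,.10,.28]),Rt(-20,0));inc(*V);inc([.5005,.318,.283],Rt(6),V)"
```

```text
[0.46553127 0.04467617 0.21296195] [-0.2311214   0.25596697  2.28341449  1.55806443  0.13227046 -1.22490148]
inc cm [ 6.9   0.89 -5.23] deg [ 31.88 -14.86  -9.66]
inc cm [21.53 -4.59 -0.3 ] deg [  0.   0. -26.]
```

Emit:
{"op": "arm_command", "data": {
  "increments": [
    [0.5, 0.1, -0.8, 3, -1.4, -0.9, 0],
    [1.2, 0.2, -1.6, 6.4, -3, -1.9, 0],
    [2, 0.3, -2.4, 9.6, -4.5, -2.9, 0],
    [2.8, 0.4, -3.1, 12.8, -5.9, -3.9, 0],
    [3.6, 0.5, -3.7, 16, -7.4, -4.8, 0],
    [4.4, 0.6, -4.2, 19.2, -8.9, -5.8, 0],
    [5.2, 0.7, -4.6, 22.4, -10.4, -6.8, 0],
    [6, 0.8, -5, 25.6, -11.9, -7.7, 0],
    [6.5, 0.9, -5.2, 28.8, -13.4, -8.7, 0],
    [6.9, 0.9, -5.2, 31.9, -14.9, -9.7, 0]
  ]
}}

```text
time_s: 22.57
ee_pos: [0.4713, 0.1006, 0.281]
tcp_rot: [0.01, 0.822, 0.569, 0.026]
wrist_force: [0.6, -0.5, -1.7]
finger_gap: 0.025
gripper_force: 59.5
```

Emit:
{"op": "arm_command", "data": {
  "increments": [
    [0, 0, 0, 0, 0, 0, 0],
    [0, 0, 0, 0, 0, 0, 0],
    [1, -0.2, 0, 0, 0, -2, 0],
    [3.5, -0.7, 0, 0, 0, -5, 0],
    [7, -1.5, -0.1, 0, 0, -9, 0],
    [11, -2.3, -0.2, 0, 0, -13, 0],
    [15, -3.2, -0.2, 0, 0, -17, 0],
    [18.5, -3.9, -0.3, 0, 0, -21, 0],
    [20.5, -4.4, -0.3, 0, 0, -24, 0],
    [21.5, -4.6, -0.3, 0, 0, -26, 0]
  ]
}}

```text
time_s: 23.4
ee_pos: [0.5016, 0.3198, 0.2855]
tcp_rot: [0.014, 0.671, 0.741, 0.024]
wrist_force: [-1.0, -0.2, -1.3]
finger_gap: 0.0252
gripper_force: 59.7
```

```bash
python3 -c "
from h import *
s=sensors.get_state();print(s['ee_pos'],s['joint_positions'],s['joint_vel'])
inc([.5010,.318,.25],Rt(6))"
```

```text
[0.5015998  0.31980358 0.28549273] [ 0.38260319  0.40753478  1.48558151 -0.00574669  1.19355341  0.28552092] [ 0.1436561   0.10115412 -0.17091425 -0.05254675  0.10574418 -0.22596293]
inc cm [-0.21 -0.27  3.54] deg [ 3.11 -0.58 -0.32]
```

Emit:
{"op": "arm_command", "data": {
  "increments": [
    [0, 0, 0, 0.8, -0.1, 0, 0],
    [0, -0.1, 0, 1.6, -0.3, -0.1, 0],
    [-0.1, -0.2, 0, 2.4, -0.4, -0.2, 0],
    [-0.2, -0.25, 0.3, 3.1, -0.6, -0.3, 0],
    [-0.2, -0.27, 1, 3.1, -0.6, -0.3, 0],
    [-0.2, -0.27, 1.8, 3.1, -0.6, -0.3, 0],
    [-0.2, -0.27, 2.5, 3.1, -0.6, -0.3, 0],
    [-0.2, -0.27, 3, 3.1, -0.6, -0.3, 0],
    [-0.2, -0.27, 3, 3.1, -0.6, -0.3, 0],
    [-0.2, -0.27, 3, 3.1, -0.6, -0.3, 0]
  ]
}}

```text
time_s: 24.23
ee_pos: [0.5025, 0.315, 0.2556]
tcp_rot: [0.001, 0.672, 0.741, -0.001]
wrist_force: [-0.7, 0.8, -1.0]
finger_gap: 0.0257
gripper_force: 59.8
```

```bash
python3 -c "
from h import *
s=sensors.get_state();print(s['ee_pos'])
inc([.5006,.318,.1235],Rt(6))
C={n:grab(n,3) for n in('scene','top')}
Q=R.from_quat(np.roll(s['tcp_rot'],-1)).as_matrix();p0=np.array(s['ee_pos'])
out=np.zeros((480,800,3),np.uint8)
for n,x,y,o in(('scene',240,290,0),('top',100,178,400)):
    out[:,o:o+400]=cv2.resize(np.clip(C[n]['image'][y:y+60,x:x+50,::-1]*1.5,0,255).astype(np.uint8),(400,480),interpolation=cv2.INTER_CUBIC)
    for p,c in((p0+Q@[0,0,.103],(255,0,255)),((.502,.318,.1),(0,0,255))):
        u=(proj(C[n],p)-[x,y]+.5)*8+[o,0];cv2.circle(out,tuple(int(v) for v in u),3,c,-1)
cv2.imwrite('pics/st.png',out)"
```

```text
[0.50254356 0.31500559 0.25559762]
inc cm [ 0.35 -0.17 13.21] deg [ 0.02  0.16 -0.4 ]
```

View pics/st.png

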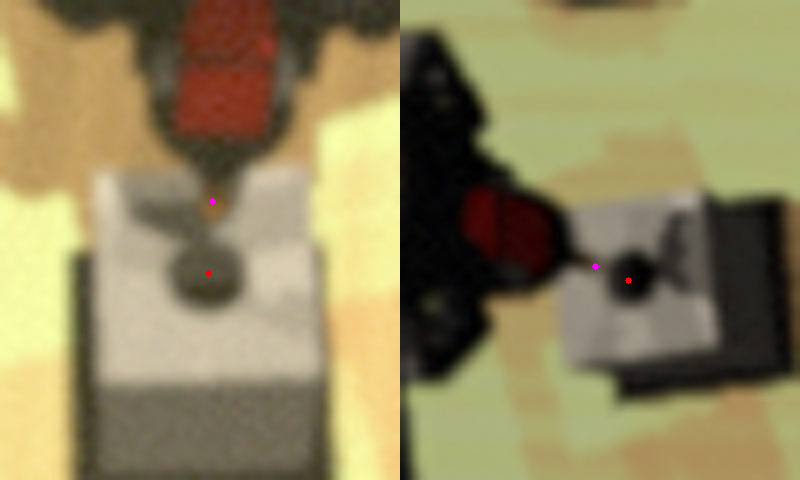

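The hole centre is at about (207,274) in the scene crop and (631,279) in the top crop, which agrees with my stand position within 1 mm. I'll shift 3 mm and insert.

Emit:
{"op": "arm_command", "data": {
  "increments": [
    [0.15, -0.05, 0, 0, 0, -0.4, 0],
    [0.29, -0.08, 0, 0, 0, -0.4, 0],
    [0.29, -0.08, 0.8, 0, 0, -0.4, 0],
    [0.29, -0.08, 2, 0, 0, -0.4, 0],
    [0.29, -0.08, 3.5, 0, 0, -0.4, 0],
    [0.29, -0.08, 5, 0, 0, -0.4, 0],
    [0.29, -0.08, 6.5, 0, 0, -0.4, 0],
    [0.29, -0.08, 8, 0, 0, -0.4, 0],
    [0.29, -0.08, 9, 0, 0, -0.4, 0],
    [0.29, -0.08, 9, 0, 0, -0.4, 0]
  ]
}}

```text
time_s: 25.37
ee_pos: [0.5002, 0.3171, 0.1635]
tcp_rot: [0.0, 0.669, 0.743, -0.003]
wrist_force: [-0.4, -0.7, -1.4]
finger_gap: 0.0253
gripper_force: 59.7
```

```bash
python3 -c "
from h import *
s=sensors.get_state();print(s['ee_pos'],s['wrist_force'])
inc([.5015,.3178,.1235],Rt(6))"
```

```text
[0.50022164 0.31710965 0.16353327] [-0.43261714 -0.67185273 -1.39840192]
inc cm [0.07 0.15 4.  ] deg [-0.21  0.22 -0.  ]
```

Emit:
{"op": "arm_command", "data": {
  "increments": [
    [0, 0, 0.5, 0, 0, 0, 0],
    [0.05, 0.1, 1.2, 0, 0, 0, 0],
    [0.05, 0.1, 2, 0, 0, 0, 0],
    [0.05, 0.1, 2.8, 0, 0, 0, 0],
    [0.05, 0.1, 3.3, 0, 0, 0, 0],
    [0.05, 0.1, 3.6, 0, 0, 0, 0],
    [0.05, 0.1, 3.8, 0, 0, 0, 0],
    [0.05, 0.1, 3.9, 0, 0, 0, 0],
    [0.05, 0.1, 3.9, 0, 0, 0, 0],
    [0.05, 0.1, 3.9, 0, 0, 0, 0]
  ]
}}

```text
time_s: 26.2
ee_pos: [0.5032, 0.3184, 0.1275]
tcp_rot: [0.002, 0.669, 0.743, 0.0]
wrist_force: [-0.2, 0.4, -1.9]
finger_gap: 0.0252
gripper_force: 59.7
```

```bash
python3 -c "
from h import *
s=sensors.get_state();F=[]
for i in range(4): F.append(sensors.get_state()['wrist_force']);eyes.read_camera('top')
print(s['ee_pos'],np.mean(F,0));inc([.5015,.3178,.123],Rt(6))"
```

```text
[0.50320974 0.31840516 0.12752959] [-0.01956114 -0.13772073 -1.73407034]
inc cm [-0.04 -0.17  0.46] deg [ 0.13  0.12 -0.  ]
```

Emit:
{"op": "arm_command", "data": {
  "increments": [
    [0, -0.05, 0.1, 0, 0, 0, 0],
    [0, -0.1, 0.2, 0, 0, 0, 0],
    [0, -0.1, 0.3, 0, 0, 0, 0],
    [0, -0.1, 0.35, 0, 0, 0, 0],
    [0, -0.1, 0.4, 0, 0, 0, 0],
    [0, -0.1, 0.4, 0, 0, 0, 0],
    [0, -0.1, 0.4, 0, 0, 0, 0],
    [0, -0.1, 0.4, 0, 0, 0, 0],
    [0, -0.1, 0.4, 0, 0, 0, 0],
    [0, -0.1, 0.4, 0, 0, 0, 0]
  ]
}}

```text
time_s: 27.23
ee_pos: [0.502, 0.3182, 0.1233]
tcp_rot: [0.001, 0.669, 0.743, -0.0]
wrist_force: [0.7, -0.4, -1.4]
finger_gap: 0.0257
gripper_force: 59.9
```

```bash
python3 -c "
from h import *
s=sensors.get_state();F=[]
for i in range(4): F.append(sensors.get_state()['wrist_force']);eyes.read_camera('top')
print(s['ee_pos'],np.mean(F,0));inc([.5015,.3178,.123],Rt(6))"
```

```text
[0.50201403 0.31820243 0.12327027] [ 0.2707417   0.10094692 -1.12836244]
inc cm [-0.04 -0.05  0.03] deg [ 0.1   0.13 -0.  ]
```

Emit:
{"op": "arm_command", "data": {
  "increments": [
    [0, 0, 0.05, 0, 0, 0, 0],
    [0, 0, 0.1, 0, 0, 0, 0],
    [0, 0, 0.1, 0, 0, 0, 0],
    [0, 0, 0.1, 0, 0, 0, 0],
    [0, 0, 0.1, 0, 0, 0, 0],
    [0, 0, 0.1, 0, 0, 0, 0],
    [0, 0, 0.1, 0, 0, 0, 0],
    [0, 0, 0.1, 0, 0, 0, 0],
    [0, 0, 0.1, 0, 0, 0, 0],
    [0, 0, 0.1, 0, 0, 0, 0]
  ]
}}

```text
time_s: 28.27
ee_pos: [0.5021, 0.3182, 0.1231]
tcp_rot: [0.002, 0.669, 0.743, 0.0]
wrist_force: [-1.7, -2.0, 5.5]
finger_gap: 0.0249
gripper_force: 60.6
```

```bash
python3 -c "
from h import *
s=sensors.get_state();F=[]
for i in range(4): F.append(sensors.get_state()['wrist_force']);eyes.read_camera('top')
print(s['ee_pos'],np.mean(F,0));inc([.5015,.3178,.123],Rt(6))"
```

```text
[0.50210931 0.31823087 0.1230905 ] [-1.68194039 -1.51593583  5.32844053]
inc cm [-0.03 -0.06  0.01] deg [0.12 0.13 0.  ]
```

The collar has landed: z is the same as at the grasp (0.123) and the stand is pushing back. I'll release slowly and retreat upward.

Emit:
{"op": "arm_command", "data": {
  "increments": [
    [0, 0, 0, 0, 0, 0, 15],
    [0, 0, 0, 0, 0, 0, 28],
    [0, 0, 0, 0, 0, 0, 32],
    [0, 0, 0, 0, 0, 0, 36],
    [0, 0, 0, 0, 0, 0, 42],
    [0, 0, 0, 0, 0, 0, 52],
    [0, 0, 0, 0, 0, 0, 65],
    [0, 0, 0, 0, 0, 0, 80],
    [0, 0, 0, 0, 0, 0, 100],
    [0, 0, 0, 0, 0, 0, 100]
  ]
}}

```text
time_s: 29.3
ee_pos: [0.502, 0.3182, 0.1222]
tcp_rot: [0.001, 0.669, 0.743, -0.0]
wrist_force: [-0.1, 0.5, 0.8]
finger_gap: 0.0852
gripper_force: 0.0
```

Emit:
{"op": "arm_command", "data": {
  "increments": [
    [0, 0, 0, 0, 0, 0, 100],
    [0, 0, -0.5, 0, 0, 0, 100],
    [0, 0, -1.5, 0, 0, 0, 100],
    [0, 0, -3, 0, 0, 0, 100],
    [0, 0, -5, 0, 0, 0, 100],
    [0, 0, -7.5, 0, 0, 0, 100],
    [0, 0, -10, 0, 0, 0, 100],
    [0, 0, -12.5, 0, 0, 0, 100],
    [0, 0, -15, 0, 0, 0, 100],
    [0, 0, -16, 0, 0, 0, 100]
  ]
}}

```text
time_s: 30.13
ee_pos: [0.5034, 0.3194, 0.2873]
tcp_rot: [0.003, 0.669, 0.743, 0.003]
wrist_force: [0.6, 0.7, 0.0]
finger_gap: 0.0856
gripper_force: 0.0
```

Emit:
{"op": "arm_command", "data": {
  "increments": [
    [0, 0, 0, 0, 0, 0, 100],
    [0, -2, 0, 0, 0, 0, 100],
    [0, -4, 0, 0, 0, 0, 100],
    [0, -6, 0, 0, 0, 0, 100],
    [0, -8, 0, 0, 0, 0, 100],
    [0, -9, 0, 0, 0, 0, 100],
    [0, -9, 0, 0, 0, 0, 100],
    [0, -9, 0, 0, 0, 0, 100],
    [0, -9, 0, 0, 0, 0, 100],
    [0, -9, 0, 0, 0, 0, 100]
  ]
}}

```text
time_s: 30.97
ee_pos: [0.4135, 0.3093, 0.282]
tcp_rot: [0.002, 0.669, 0.743, 0.0]
wrist_force: [-0.4, 0.8, -0.1]
finger_gap: 0.0854
gripper_force: 0.0
```

Run:
```python
from h import *
import pickle
C0=pickle.load(open("c0.pkl","rb"));C={n:grab(n,3) for n in("scene","top")}
f=lambda r,g,b:(r>2.2*g)&(r>60)
for n,bx in(("scene",(250,300,34,34)),("top",(112,200,34,30))): 
    for c in(C0,C): p,a,_=blob(c[n]["image"],bx,f);print(n,np.round(p,1),a)
out=np.zeros((480,800,3),np.uint8)
for n,x,y,o in(("scene",246,298,0),("top",105,184,400)):
    out[:,o:o+400]=cv2.resize(np.clip(C[n]["image"][y:y+60,x:x+50,::-1]*1.5,0,255).astype(np.uint8),(400,480),interpolation=cv2.INTER_CUBIC)
cv2.imwrite("pics/end.png",out)
s=sensors.get_state();print(s["time_s"],s["ee_pos"],s["finger_gap"],s["joint_vel"])
for q in("spice_jar","bowl","mug","tub_top"):
    print(q,[[np.round(m["point"],1).tolist() for m in mark_of(n,q)[:1]] for n in C])
```

```text
scene [266.8 316.1] 86
scene [266.5 315.8] 95
top [122.2 211.2] 46
top [122.1 210.9] 48
31.2667 [0.41250062 0.30910532 0.28199933] 0.08554558097389803 [ 0.00117159 -0.00297009  0.00311441 -0.00064917  0.00011729  0.00076861]
spice_jar [[[302.9, 266.9]], [[199.0, 238.1]]]
bowl [[], [[225.1, 252.9]]]
mug [[[238.0, 150.5]], [[312.4, 171.8]]]
tub_top [[[304.4, 90.7]], [[383.4, 228.4]]]
```

The handle's red blob is back within 0.3 px of its starting place in both views, so the probe is upright and fully seated. I'll hand in.

```bash
python3 -c "
from workcell import bot
print(bot.job_done())"
```

```text
the job is handed in; nothing more can be done
None
```

I touched the probe to the green, yellow and blue discs in that order, each pressed about 6 mm and held over half a second. It is back upright and fully down in its stand, and I handed the job in at about 31 s with the gripper clear; the hand-in returned no verdict.

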